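# Move a sample tube from the rack to the tube roller by way of a V-rest

### The job

Draw the green-capped sample tube out of the rack by its cap, lay it in the sloping blue V-rest with its foot against the stop and its cap at the upper end, and let go. Then take the tube again around its middle, lift it out and lower it flat onto the four rubber wheels of the tube roller, keeping hold until it rests on them, about centred lengthwise. Let go, then press the roller's red start button fully in; leave the other two tubes, the measuring cylinder and the glass dish alone.

Things in the scene. Friction and masses are not known exactly. Their poses are not given: they have to be found in the camera images.
- tube_mid (a point): green-capped sample tube (the one to move), 160 mm long, loose, 50 to 100 g: white round body 26 mm in diameter and 134 mm long from a flat foot, then a green cap 30 mm in diameter and 26 mm long. The point is the centre of the tube, on its axis half-way along (80 mm from the foot). z points along the axis to the cap. It starts upright in one of the rack's three places
- tube_cap (a point): centre of the green cap, on the tube's axis, 147 mm from the foot (67 mm from the tube's centre)
- tube_b_mid (a point): centre of the blue-capped tube in the rack, same size; leave alone
- tube_c_mid (a point): centre of the orange-capped tube in the rack, same size; leave alone
- rack: white fixed tube rack, 190 mm (x) by 70 mm (y), 80 mm high; origin centre of its underside, z up. Three square 30 mm places along its x at -60, 0 and +60 mm; the tubes stand on its base 8 mm above the table, their tops 168 mm above the table. A tube must rise 75 mm to be free
- vrest: fixed V-rest: dark base 90 mm (x) by 150 mm (y), 10 mm thick; origin centre of its underside, z up. A blue rest in its y-z plane rises towards -y at 50 degrees above level, with two open 90-degree V-saddles, 42 mm wide at the mouth (20 to 34 and 96 to 110 mm from the tube's foot) and a stop plate for the foot. Between the saddles only a 16 mm wide spine lies 20 mm below the tube's axis
- vrest_seat (a point): where the centre of the tube lies when it rests in the V-rest against the stop; 101 mm above the table. Axes as the V-rest's; there the tube's axis (foot to cap) points along (0, -0.643, 0.766). The saddles' edges reach 3 mm above the tube's axis; fingers can straddle its middle between them
- vrest_cap (a point): where the centre of the cap lies when the tube rests in the V-rest; 153 mm above the table
- roller: fixed tube roller: white deck 110 mm (x) by 210 mm (y), 30 mm high, origin centre of its underside, z up. Four black rubber wheels, 32 mm in diameter, 14 mm thick, centred at x = +-22, y = +-36, z = 48 mm carry a tube along y; 58 mm free between the pairs. Grey motor box, 70 mm high, from y = 105 to 175 mm. The cap may point either way
- roller_seat (a point): where the centre of the tube lies when it rests centred on the four wheels; 67 mm above the table, axes as the roller's (tube along y)
- start_top (a point): centre of the top of the red round start button (28 mm in diameter) on the motor box; pressed straight down
- start (a joint): start button travel in m: 0 out, 0.006 fully in; a spring returns it, fully in takes 5 N
- cylinder_mid (a point): centre of a clear upright measuring cylinder, 156 mm high, on a white round foot 84 mm in diameter; loose, leave alone
- dish_mid (a point): centre of a round lidded glass dish, 96 mm in diameter, 17 mm high; loose, leave alone

How it is judged:
On the way, in this order (a step that is already met when the one before it is completed fails the run):
1. the green-capped tube is drawn out of the rack, held by its cap (z of tube_mid in the frame of rack above 0.16 m and distance between the grasp point and tube_cap below 0.035 m), for 0.1 s.
2. the tube lies let go and at rest in the V-rest against the stop, cap uppermost (within 12 mm) (distance between tube_mid and vrest_seat below 0.012 m and distance between tube_cap and vrest_cap below 0.012 m and contact force between the fingers and tube below 0.1 N and linear speed of tube below 0.03 m/s), for 0.2 s.
3. the tube is lifted 50 mm or more out of the V-rest, held within 35 mm of its centre (distance between tube_mid and vrest_seat above 0.05 m and distance between the grasp point and tube_mid below 0.035 m and contact force between the fingers and tube above 1 N), for 0.1 s.
4. the tube is set on the wheels while still held (z of tube_mid in the frame of roller_seat between -0.006 and 0.008 m and horizontal distance between tube_mid and roller_seat below 0.025 m and angle between the z axis of tube_mid and the y axis of roller, either way round below 0.15 rad and contact force between the fingers and tube above 0.5 N), for 0.1 s.
5. the tube is let go and the start button is pressed fully in (at least 5 of 6 mm) (value of joint start above 0.005 m and horizontal distance between tube_mid and roller_seat below 0.025 m and contact force between the fingers and tube below 0.1 N), for 0.05 s.
At the end, for the whole second after the job is handed in: The green-capped tube lies flat on all four wheels of the roller, in line with them (within 0.1 rad), its centre within 22 mm lengthwise, 8 mm sideways and 6 mm in height of its place, at rest and let go, after the start button has been pressed (z of tube_mid in the frame of roller_seat between -0.006 and 0.006 m and x of tube_mid in the frame of roller_seat between -0.008 and 0.008 m and horizontal distance between tube_mid and roller_seat below 0.022 m and angle between the z axis of tube_mid and the y axis of roller, either way round below 0.1 rad and linear speed of tube below 0.02 m/s); the robot touches nothing.
It fails at once if the blue-capped or orange-capped tube is moved by more than 20 mm (distance of any of tube_b_mid, tube_c_mid from where it was at the start of the episode above 0.02 m).
It fails at once if the measuring cylinder or the dish is moved by more than 20 mm (distance of any of cylinder_mid, dish_mid from where it was at the start of the episode above 0.02 m).
It also fails if it takes over 58 s, if anything falls off the work surface, if the arm or the gripper's body presses on something with over 40 N, if the wrist force passes 120 N, or if a joint passes its speed limit or range.

### The arm

A 6-joint arm with a two-finger parallel gripper is mounted at the origin on the work surface. World frame = base frame: x ahead of the robot, y to its left, z up, the work surface at z = 0. Lengths are in m, angles in rad, forces in N, time in s.
With the tool pointing down it reaches from about 0.375 to 0.975 m from the base axis. Payload 3.8 kg.
Tool frame: the origin (TCP) lies midway between the tips of the shut fingers; the grasp point (between the pads) lies 19 mm behind it; z points along the fingers, y is the line along which they close (so a half turn about z gives the same grasp; the last joint's range is limited). The gripper opens to 85 mm and grips with 20 to 120 N. Pads are 22 mm wide; open, the fingers measure 114 mm over their backs; the gripper's body (76 mm by 85 mm) begins 54 mm behind the grasp point. The pads swing forward as they close: fully open they stand 13 mm farther back than shut.
Start: joints at [1.273, 0.264, 1.604, -0, 1.274, -0.037], TCP at [0.174, 0.652, 0.231] pointing down, gripper open.
Joint ranges: [-2.63, 2.63], [-0.94, 2.18], [0.31, 2.57], [-1.31, 4.45], [0, 2.66], [-2.55, 2.55]. Speed limits (rad/s): [2.57, 2.57, 3.14, 3.14, 3.14, 3.14].

### API

Orientations are given as a rotation vector (axis times angle).
In Python, from workcell import bot gives the robot as it stands.
- The arm moves only by the tool step_arm, never from a script. Its argument "motion" is a list of rows, each a list of 5 numbers: the finger opening in cm, from 0 to 8.54, then the shift along the tool's x, y, z in cm, then the turn about the tool's z in degrees. In form: [[claw, dx, dy, dz, twist], ...]. A call has 1 to 20 rows; each row is the pose to reach, as a shift and turn from the pose commanded when the call began, along the tool's axes at that moment; what a row does not reach only later rows make up. A row lasts 1/10 s, in which the tool goes at most 50 mm and 8.59 degrees, less where a joint would pass 70% of its speed; a pose out of reach is approached as far as the arm can. A call with a gripper value outside its range is refused whole. The fingers move at their own pace and stop on an object; "force" is the grip in N (left out, the last holds). Time passes only in rows, so rows that repeat a pose let the fingers close. It gives the time, the measured TCP pose, the force, the opening and the grip force at its end, in the units of the state.
- bot.read_state(): the state, without advancing time (a new reading comes with each control period).
- bot.read_camera(name): name is "scene" or "top" or "wrist"; returns (picture, depth): 400x640x3 uint8, red, green, blue; 400x640 float32, m along the optical axis (not along the pixel's ray), 0 where there is no reading.
- bot.calibration(name): a dict with "mtx" (3x3 intrinsics, pixels), "origin" and "orientation" of the camera in the world; the wrist camera has in their place "T_tool_cam" (4x4, takes a point from camera to tool coordinates, whose origin is the TCP and whose axes are the flange's). Camera axes: x right, y up, looking along -z (the intrinsics and any distortion apply to the point x, -y, -z); pixel columns grow to the right and rows downward; lengths in m; the calibration is good to about 2 mm. The wrist camera is an equidistant fisheye: a pixel r from the principal point sees the ray r / f radians off the axis. A picture is of the moment at which its call begins: read the wrist's pose just before it. calibration takes no time and is no camera call.
- bot.finish_job(): hands the job in; it is judged then, once.
The state is a dict: "time": time; "q": joint angles; "joint_vel": joint speeds; "joint_torque": joint torques, N m; "tool_pos": TCP position; "tcp_rot": TCP orientation; "wrist_force": force on the tool from outside, world axes, zero at the start; "torque": the same for the moment, N m; "width": opening from 0.0 (shut) to 1.0 (fully open); "grip_force": force on a finger pad.
Only numpy, scipy, OpenCV 4.12 (cv2) and the standard library are available. Lean on these libraries where they do the work, as an engineer would, in place of code of your own. Each camera call takes 0.05 s, during which the arm holds its last target. There are 200 camera calls.

## Working session

There is one attempt and no reset: what is moved stays moved. The work goes in short steps, Python scripts to look and compute and a tool call to move; the robot and the scene stay as the last step left them, time stands still between calls to the robot, and variables do not carry over. Pictures are saved under pics/ and viewed, at most 10 in all, crops included, and the job is handed in when it is done.

Besides the shell and the picture viewer there is one more tool, called after "Call:" as name([rows], argument=value, ...), one row to a line, values as JSON. step_arm: Moves the arm, as the interface text tells. Its arguments: {"type":"object","properties":{"motion":{"type":"array","items":{"type":"array","items":{"type":"number"}}},"force":{"type":"number"}},"required":["motion"]}

```bash
mkdir -p pics; ls; cat > h.py <<'E'
import numpy as np, cv2
from scipy.spatial.transform import Rotation as R
from workcell import bot
E
python3 - <<'E'
from h import *
s=bot.read_state();print(s)
for n in("scene","top","wrist"):
    c=bot.calibration(n);print(n,c)
    p,d=bot.read_camera(n);np.savez(f'pics/{n}0.npz',p=p,d=d);cv2.imwrite(f'pics/{n}0.png',p[:,:,::-1])
E
```

```text
pics
{'time': 0.0, 'q': array([ 1.27311619e+00,  2.64770584e-01,  1.60538791e+00, -1.16370065e-05,
        1.27365913e+00, -3.69122280e-02]), 'joint_vel': array([-0.00094911, -0.00018078,  0.00044692,  0.00033501, -0.00078102,
       -0.00024897]), 'joint_torque': array([ 2.26099573e-04, -5.15100288e+01, -3.67320478e+01, -4.97471956e-05,
        1.24716581e-02,  6.53225015e-05]), 'tool_pos': array([0.17383112, 0.65148317, 0.22994274]), 'tcp_rot': array([-0.40840137, -3.11456931,  0.0034487 ]), 'wrist_force': array([ 0.70098313,  0.331829  , -0.18660137]), 'torque': array([-0.00748507,  0.02371557,  0.02020538]), 'grip_force': 0.0, 'width': 1.0046451674574823}
scene {'mtx': array([[437.38789034,   0.        , 317.35676305],
       [  0.        , 437.38789034, 196.66825064],
       [  0.        ,   0.        ,   1.        ]]), 'origin': array([1.36264169, 0.20595771, 1.04936215]), 'orientation': array([0.50610211, 0.6140892 , 1.72626099])}
top {'mtx': array([[469.58486556,   0.        , 320.94116908],
       [  0.        , 469.58486556, 201.01317675],
       [  0.        ,   0.        ,   1.        ]]), 'origin': array([0.42694773, 0.05580115, 1.164155  ]), 'orientation': array([ 0.10266527, -0.12737807, -1.5731083 ])}
wrist {'mtx': array([[309.70691629,   0.        , 317.97193989],
       [  0.        , 309.70691629, 202.96390453],
       [  0.        ,   0.        ,   1.        ]]), 'T_tool_cam': array([[ 7.55531986e-04,  9.58522224e-01,  2.85016798e-01,
         7.32063119e-02],
       [ 9.99999713e-01, -7.40425573e-04, -1.60753342e-04,
         6.70125971e-04],
       [ 5.69480758e-05,  2.85016838e-01, -9.58522508e-01,
        -1.44139592e-01],
       [ 0.00000000e+00,  0.00000000e+00,  0.00000000e+00,
         1.00000000e+00]])}
```

View pics/top0.png

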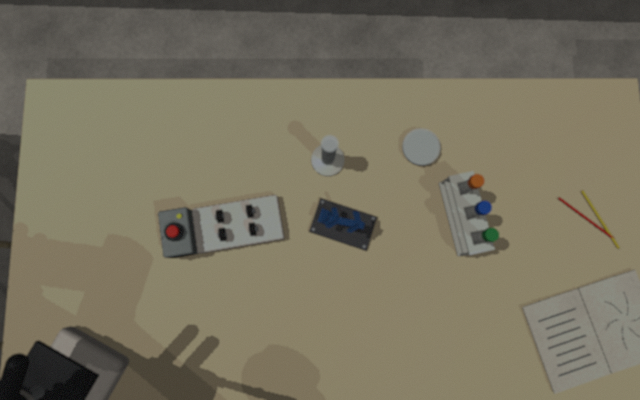

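View pics/scene0.png

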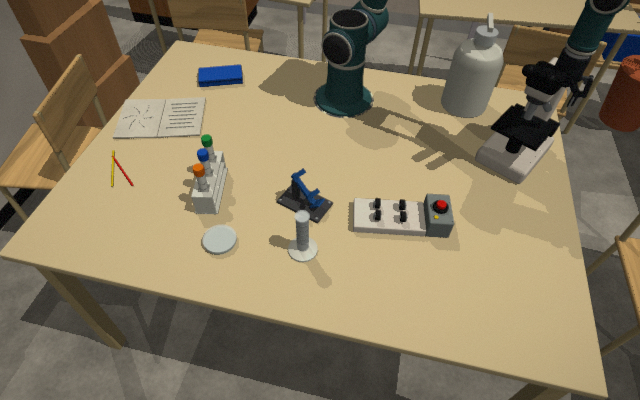

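The top view shows the rack at about (470,215) with the green cap at (491,235), the V-rest at (343,224), the roller at (222,227) with its red button at (173,232), the cylinder at (328,155) and the dish at (421,147). The scene view agrees: the blue rest rises towards the right or the robot side.

```bash
cat >> h.py <<'E'
def cam(n):
    c=bot.calibration(n); return c['mtx'],np.array(c['origin']),R.from_rotvec(c['orientation']).as_matrix()
def ray(n,u,v):
    K,o,M=cam(n); x=np.stack([(np.asarray(u,float)-K[0,2])/K[0,0],-(np.asarray(v,float)-K[1,2])/K[1,1],-np.ones_like(np.asarray(u,float))],-1)
    return o,x@M.T
def onplane(n,u,v,z):
    o,d=ray(n,u,v); t=(z-o[2])/d[...,2]; return o+t[...,None]*d
def pts(n,D):
    v,u=np.mgrid[:400,:640]; o,d=ray(n,u,v); return o+D[...,None]*d
def two(n1,p1,n2,p2):
    o1,d1=ray(n1,*p1);o2,d2=ray(n2,*p2)
    t=np.linalg.lstsq(np.stack([d1,-d2],1),o2-o1,rcond=None)[0]
    a=o1+t[0]*d1;b=o2+t[1]*d2;return (a+b)/2,np.linalg.norm(a-b)
E
cat > m.py <<'E'
from h import *
rng={'green':((50,100,30),(85,255,255)),'orange':((8,150,100),(16,255,255)),'blue':((108,150,60),(125,255,255)),'red':((175,150,60),(180,255,255))}
for n in('top','scene'):
    z=np.load(f'pics/{n}0.npz');p,d=z['p'],z['d'];hsv=cv2.cvtColor(p,cv2.COLOR_RGB2HSV);P=pts(n,d)
    for k,(a,b) in rng.items():
        m=cv2.inRange(hsv,a,b)
        if k=='red': m|=cv2.inRange(hsv,(0,150,60),(5,255,255))
        N,L,S,C=cv2.connectedComponentsWithStats(m)
        for i in range(1,N):
            if S[i,4]>25:
                q=P[(L==i)&(d>0)]; hi=q[q[:,2]>np.percentile(q[:,2],95)-.008]
                print(n,k,C[i].round(1),S[i,:5],'med',np.median(q,0).round(3),'topmean',hi.mean(0).round(3),'zr',np.percentile(q[:,2],[2,98]).round(3))
    # table calibration check
    print(n,'table z',[P[r,c].round(3) for r,c in ((300,300),(280,430))])
z=np.load('pics/top0.npz');p,d=z['p'],z['d'];P=pts('top',d)
g=cv2.cvtColor(p,cv2.COLOR_RGB2GRAY)
# height map based objects, minAreaRect in world xy
H=P[...,2]
def rect(mask,name):
    N,L,S,C=cv2.connectedComponentsWithStats(mask.astype(np.uint8))
    for i in range(1,N):
        if S[i,4]>60:
            q=P[L==i][:,:2].astype(np.float32); r=cv2.minAreaRect(q*1000); print(name,C[i].round(0),S[i,4],'ctr',np.round(r[0],0),'size',np.round(r[1],0),'ang',round(r[2],1),'z',np.median(H[L==i]).round(3))
roi=np.zeros_like(g,bool);roi[100:275,150:520]=1
rect(roi&(d>0)&(H>.02)&(H<.045),'deck30')
rect(roi&(d>0)&(H>.06)&(H<.09),'h70-80')
rect(roi&(d>0)&(H>.004)&(H<.022)&(g<90),'base10')
v=(g<60)&roi
rect(v,'dark')
cv2.imwrite('pics/crop.png',cv2.resize(p[160:265,150:390,::-1],None,fx=3.3,fy=3.3,interpolation=cv2.INTER_CUBIC))
E
python3 m.py
```

```text
top green [490.2 234.5] [483 228  15  13 157] med [ 0.499 -0.322  0.167] topmean [ 0.5   -0.323  0.167] zr [0.156 0.17 ]
top orange [476.8 180.6] [471 175  13  13 131] med [ 0.617 -0.299  0.167] topmean [ 0.617 -0.299  0.167] zr [0.164 0.171]
top blue [483.  207.4] [476 202  14  12 135] med [ 0.559 -0.309  0.167] topmean [ 0.559 -0.31   0.167] zr [0.162 0.171]
top blue [325.  215.7] [322 210   8  13  36] med [0.561 0.028 0.035] topmean [0.561 0.031 0.039] zr [0.026 0.046]
top blue [333.9 218.4] [328 211  12  14  52] med [0.548 0.007 0.052] topmean [0.551 0.005 0.058] zr [0.025 0.062]
top blue [355.6 224.2] [348 220  16  10  57] med [ 0.53  -0.039  0.109] topmean [ 0.528 -0.043  0.113] zr [0.081 0.119]
top red [583.1 216. ] [559 198  50  38  92] med [ 0.557 -0.619  0.007] topmean [ 0.557 -0.618  0.007] zr [0.002 0.011]
top red [172.1 231. ] [166 225  13  13 132] med [0.518 0.378 0.091] topmean [0.517 0.379 0.091] zr [0.081 0.094]
top table z [array([0.356, 0.089, 0.002]), array([ 0.401, -0.23 , -0.002])]
scene green [206.2 140.3] [201 134  11  13 111] med [ 0.51  -0.319  0.165] topmea
[... 1411 characters left out ...]
 0.074
base10 [344. 226.] 1498 ctr [539. -17.] size [151.  89.] ang 71.2 z 0.009
dark [330. 157.] 61 ctr [562.  41.] size [ 20. 272.] ang 79.7 z 0.1
dark [343. 224.] 1926 ctr [498.  -4.] size [148. 172.] ang 71.7 z 0.011
dark [482. 208.] 161 ctr [ 559. -309.] size [24. 28.] ang 43.4 z 0.167
dark [250. 211.] 66 ctr [568. 206.] size [25. 13.] ang 3.7 z 0.06
dark [190. 236.] 246 ctr [512. 349.] size [ 42. 117.] ang 76.1 z 0.049
dark [220. 216.] 73 ctr [555. 278.] size [25. 13.] ang 11.7 z 0.059
dark [176. 232.] 226 ctr [470. 228.] size [355.  41.] ang 72.1 z 0.081
dark [252. 229.] 64 ctr [525. 200.] size [27. 13.] ang 11.3 z 0.06
dark [222. 234.] 74 ctr [513. 271.] size [25. 13.] ang 4.9 z 0.06
```

View pics/crop.png

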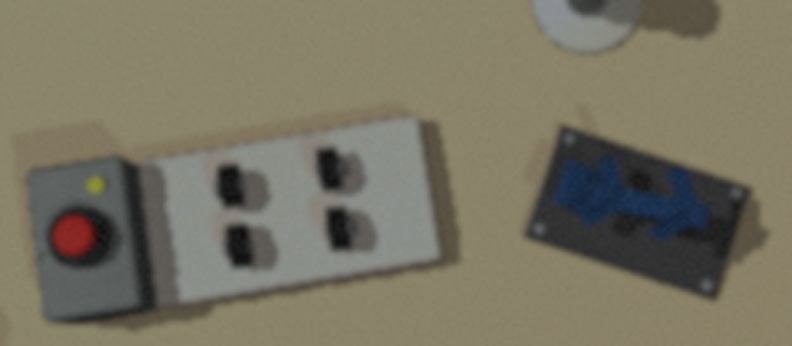

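The close-up confirms the layout: wheels at crop (230,185), (330,168), (238,246) and (340,230), and the blue rest rising to the right (towards -y, world). I'll move above the V-rest for a closer look.

Call:
step_arm([
  [8.5,-52.5,-55,-7,94],
  [8.5,-52.5,-55,-7,94],
  [8.5,-52.5,-55,-7,94],
  [8.5,-52.5,-55,-7,94],
  [8.5,-52.5,-55,-7,94],
  [8.5,-52.5,-55,-7,94],
  [8.5,-52.5,-55,-7,94],
  [8.5,-52.5,-55,-7,94],
  [8.5,-52.5,-55,-7,94],
  [8.5,-52.5,-55,-7,94],
  [8.5,-52.5,-55,-7,94],
  [8.5,-52.5,-55,-7,94],
  [8.5,-52.5,-55,-7,94],
  [8.5,-52.5,-55,-7,94],
  [8.5,-52.5,-55,-7,94],
  [8.5,-52.5,-55,-7,94],
  [8.5,-52.5,-55,-7,94],
  [8.5,-52.5,-55,-7,94],
  [8.5,-52.5,-55,-7,94],
  [8.5,-52.5,-55,-7,94],
])

```text
time: 2.15
tool_pos: [0.5388, -0.0131, 0.3012]
tcp_rot: [-2.554, -1.828, 0.0]
wrist_force: [0.2, 0.4, 0.4]
width: 0.997
grip_force: 0.0
```

```bash
cat >> h.py <<'E'
def wpts(D,s):
    c=bot.calibration('wrist');K=c['mtx'];T=c['T_tool_cam'];v,u=np.mgrid[:400,:640]
    a=(u-K[0,2])/K[0,0];b=(v-K[1,2])/K[1,1];r=np.hypot(a,b);k=np.where(r>1e-6,np.tan(np.minimum(r,1.4))/np.maximum(r,1e-6),1)
    X=np.stack([a*k*D,-b*k*D,-D],-1)@T[:3,:3].T+T[:3,3]
    return X@R.from_rotvec(s['tcp_rot']).as_matrix().T+s['tool_pos']
def to(x,y,z,yaw):   # yaw: world angle of tool y, deg
    s=bot.read_state();M=R.from_rotvec(s['tcp_rot']).as_matrix();d=(np.array([x,y,z])-s['tool_pos'])@M*100
    cur=np.degrees(np.arctan2(M[1,1],M[0,1]));tw=-((yaw-cur+180)%360-180)
    print('to',d.round(2),'twist',round(tw,1),'now',s['tool_pos'].round(4),'yaw',round(cur,2),'q',np.round(s['q'],2),'t',round(s['time'],2))
def wrist(name):
    s=bot.read_state();p,d=bot.read_camera('wrist');cv2.imwrite(f'pics/{name}.png',p[:,:,::-1]);np.savez(f'pics/{name}.npz',p=p,d=d);return s,p,d,wpts(d,s)
E
python3 - <<'E'
from h import *
s,p,d,P=wrist('w1')
to(.5,-.32,.3,101.4)
hsv=cv2.cvtColor(p,cv2.COLOR_RGB2HSV)
H=P[...,2]
m=(cv2.inRange(hsv,(105,120,30),(128,255,255))>0)&(d>0)&(np.hypot(P[...,0]-.54,P[...,1]+.017)<.1)
q=P[m];c=np.array([.539,-.017]);
# base rectangle
g=cv2.cvtColor(p,cv2.COLOR_RGB2GRAY)
bm=((g<80)|m)&(d>0)&(np.hypot(P[...,0]-.54,P[...,1]+.017)<.11)&(H>.004)&(H<.016)
r=cv2.minAreaRect((P[bm][:,:2]*1000).astype(np.float32));print('base',r,bm.sum())
a=np.radians(r[2] if r[1][0]>r[1][1] else r[2]+90); vy=np.array([np.cos(a),np.sin(a)]); vy*=np.sign(vy[1]); vx=np.array([vy[1],-vy[0]]);c=np.array(r[0])/1000
print('yaw',np.degrees(np.arctan2(vx[1],vx[0])),'n',len(q))
l=np.c_[(q[:,:2]-c)@vx,(q[:,:2]-c)@vy,q[:,2]]
for y in np.arange(-.08,.08,.008):
    k=l[(l[:,1]>=y)&(l[:,1]<y+.008)]
    if len(k)>3: print(round(y,3),len(k),'x',np.percentile(k[:,0],[2,50,98]).round(4),'z',np.percentile(k[:,2],[2,50,98]).round(4))
np.save('pics/l.npy',l)
E
```

```text
to [-30.29   6.22   0.12] twist -120.2 now [ 0.5389 -0.0132  0.3013] yaw -18.83 q [-0.07 -0.03  1.8   0.    1.37  0.26] t 2.2
base ((540.5977172851562, -14.273780822753906), (148.78286743164062, 89.19874572753906), 71.1822738647461) 3891
yaw -18.81772613525391 n 74
-0.024 5 x [-0.0074 -0.0074 -0.0074] z [0.0929 0.0935 0.0953]
-0.016 6 x [-0.0074  0.0062  0.0069] z [0.0809 0.085  0.0911]
-0.008 19 x [-0.0064  0.0058  0.0071] z [0.072  0.0768 0.0804]
-0.0 14 x [-0.0065 -0.0052  0.0071] z [0.0641 0.0692 0.0732]
0.008 23 x [-0.0065 -0.0002  0.0048] z [0.0556 0.0588 0.0626]
```

View pics/w1.png

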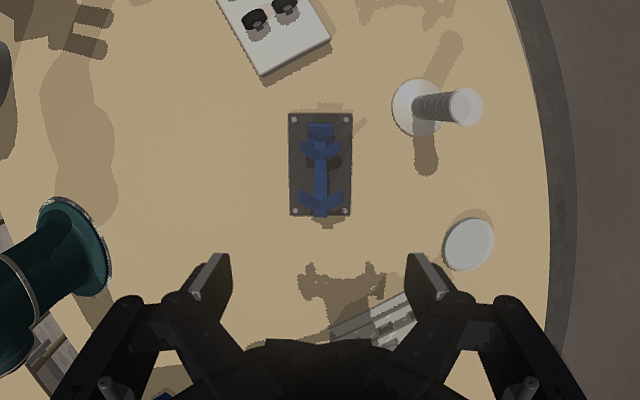

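The wrist view shows the V-rest at (320,165) with its low end or stop at (320,130) and the upper saddle at (320,200). The cylinder stands at (440,105), the dish is at (468,243), and the rack is at (385,325).

```bash
python3 - <<'E'
from h import *
l=np.load('pics/l.npy');A=np.polyfit(l[:,1],l[:,2],1,);print('free fit',A,np.degrees(np.arctan(A[0])))
z=np.load('pics/w1.npz');p,d=z['p'],z['d'];P=wpts(d,bot.read_state());H=P[...,2]
a=np.radians(71.18);vy=np.array([np.cos(a),np.sin(a)]);vx=np.array([vy[1],-vy[0]]);c=np.array([.5406,-.0143])
X=(P[...,:2]-c)@vx;Y=(P[...,:2]-c)@vy
m=(d>0)&(abs(X)<.04)&(abs(Y)<.075)&(H>.02)
e=.766;f=.643
# coords relative to assumed seat (0,0,.101): along axis s, perp n
s=Y*-f+(H-.101)*e; n=Y*e+(H-.101)*f
for lo in np.arange(-.09,.05,.006):
    k=m&(s>=lo)&(s<lo+.006)
    if k.sum()>3: print(round(lo*1000),k.sum(),'x',(1000*np.percentile(X[k],[3,50,97])).round(1),'n',(1000*np.percentile(n[k],[3,50,97])).round(1))
E
```

```text
free fit [-1.01719781  0.07177769] -45.48846874308939
-84 430 x [-15.6  -0.1  15.7] n [-24.1  -1.5  10.7]
-78 140 x [-14.    1.3  14.1] n [-25.2 -13.7   9.7]
-72 38 x [-6.6  0.   6.7] n [-20.  -18.9 -18.1]
-66 13 x [-5.6 -1.3  3.5] n [-20.2 -18.7 -17.7]
-60 105 x [-23.6  -0.   23.4] n [-16.5  -4.7   3.3]
-54 142 x [-23.7  -0.1  23.3] n [-16.1  -4.2   3.4]
-48 257 x [-22.3  -0.1  22. ] n [-19.3  -8.4   2.8]
-42 44 x [-7.6 -0.1  7.5] n [-19.9 -19.  -17.6]
-36 44 x [-7.6 -0.1  7.4] n [-19.5 -18.9 -17.7]
-30 51 x [-7.6  1.1  7.3] n [-19.9 -18.7 -17.6]
-24 50 x [-7.5 -0.8  7.2] n [-19.8 -18.6 -17.2]
-18 51 x [-7.5 -0.2  7.1] n [-20.1 -18.6 -17.7]
-12 51 x [-7.4 -0.2  7. ] n [-20.1 -19.  -18. ]
-6 53 x [-7.4 -0.2  6.9] n [-20.2 -18.9 -17.5]
0 47 x [-7.3 -0.2  6.9] n [-19.8 -18.6 -17.7]
6 55 x [-7.3 -0.2  6.8] n [-19.9 -18.8 -17.2]
12 44 x [-19.8  -0.3  22.8] n [-19.8 -17.7   2.2]
18 201 x [-23.3   0.8  23.6] n [-15.9  -4.4   3.8]
24 211 x [-23.1  -0.3  23.4] n [-15.9  -3.8   4. ]
30 280 x [-22.1  -0.3  21.2] n [-27.6 -11.4   3.1]
```

The profile matches the given geometry with the seat at about (0.541, -0.0135), z = 0.101. Next is the rack.

Call:
step_arm([
  [8.5,-30.4,6.2,0,60],
  [8.5,-30.4,6.2,0,60],
  [8.5,-30.4,6.2,0,60],
  [8.5,-30.4,6.2,0,60],
  [8.5,-30.4,6.2,0,60],
  [8.5,-30.4,6.2,0,60],
  [8.5,-30.4,6.2,0,60],
  [8.5,-30.4,6.2,0,60],
  [8.5,-30.4,6.2,0,60],
  [8.5,-30.4,6.2,0,60],
])

```text
time: 3.2
tool_pos: [0.4998, -0.3206, 0.3014]
tcp_rot: [-3.126, -0.309, -0.0]
wrist_force: [0.6, -0.8, -0.1]
width: 0.997
grip_force: 0.0
```

```bash
python3 - <<'E'
from h import *
s,p,d,P=wrist('w2')
hsv=cv2.cvtColor(p,cv2.COLOR_RGB2HSV)
m=(cv2.inRange(hsv,(45,90,30),(90,255,255))>0)&(d>0)&(np.hypot(P[...,0]-.5,P[...,1]+.32)<.04)
q=P[m];print(len(q),np.percentile(q[:,2],[5,50,95,99]).round(4))
t=q[q[:,2]>.163];(c,r)=cv2.minEnclosingCircle((t[:,:2]*1000).astype(np.float32));print('circle',c,r,'mean',t.mean(0))
to(.5,-.3225,.136,-78.6)
E
```

```text
756 [0.1683 0.1695 0.1706 0.171 ]
circle (501.1452941894531, -322.880615234375) 15.347346305847168 mean [ 0.50106696 -0.32293652  0.16945534]
to [-0.03  0.19 16.55] twist -0.1 now [ 0.4999 -0.3206  0.3015] yaw -78.71 q [-0.61  0.08  1.69  0.    1.37  0.76] t 3.25
```

Call:
step_arm([
  [8.5,0.1,0.2,4,0],
  [8.5,0.1,0.2,8,0],
  [8.5,0.1,0.2,12,0],
  [8.5,0.1,0.2,15,0],
  [8.5,0.1,0.2,16.5,0],
  [8.5,0.1,0.2,16.5,0],
  [2,0.1,0.2,16.5,0],
  [2,0.1,0.2,16.5,0],
  [2,0.1,0.2,16.5,0],
  [2,0.1,0.2,16.5,0],
  [2,0.1,0.2,16.5,0],
  [2,0.1,0.2,16.5,0],
  [2,0.1,0.2,16.5,0],
  [2,0.1,0.2,16.5,0],
], force=30)

```text
time: 4.65
tool_pos: [0.5018, -0.3246, 0.1381]
tcp_rot: [3.125, 0.302, 0.004]
wrist_force: [-0.1, 0.9, 5.5]
width: 0.337
grip_force: 29.5
```

Call:
step_arm([
  [2,0,0,-2,0],
  [2,0,0,-4,0],
  [2,0,0,-6,0],
  [2,0,0,-8,0],
  [2,0,0,-10,0],
  [2,0,0,-12,0],
  [2,0,0,-14,0],
  [2,0,0,-15,0],
  [2,0,0,-15,0],
  [2,0,0,-15,0],
])

```text
time: 5.65
tool_pos: [0.5005, -0.3239, 0.2855]
tcp_rot: [-3.126, -0.303, 0.001]
wrist_force: [1.0, 0.5, -0.2]
width: 0.344
grip_force: 29.9
```

```bash
python3 - <<'E'
from h import *
s,p,d,P=wrist('w3')
a=np.radians(71.18);vy=np.array([np.cos(a),np.sin(a)]);S=np.array([.541,-.0135])
t=S+.0432*vy
to(t[0],t[1],.285,-18.82)
prev=None
for de in (40,30,20,10,0):
    r=np.radians(de);sF=-80+13*np.sin(r)+2;nF=13/np.cos(r)-13-(-60-sF)*np.tan(r)+2
    s_=sF+148*np.cos(r);n_=nF+148*np.sin(r)
    Y=-.643*s_+.766*n_;Z=101+.766*s_+.643*n_
    print(de,'Y',Y.round(1),'Gz',Z.round(1),'tcp z',(Z-19).round(1))
E
```

```text
to [ 1.21e+01 -3.34e+01  1.00e-02] twist -60.1 now [ 0.5002 -0.3236  0.2848] yaw -78.94 q [-0.62  0.09  1.71  0.    1.34  0.76] t 5.7
40 Y 43.1 Gz 194.3 tcp z 175.3
30 Y 18.2 Gz 190.3 tcp z 171.3
20 Y -5.0 Gz 182.4 tcp z 163.4
10 Y -25.8 Gz 170.8 tcp z 151.8
0 Y -43.5 Gz 155.9 tcp z 136.9
```

View pics/w3.png

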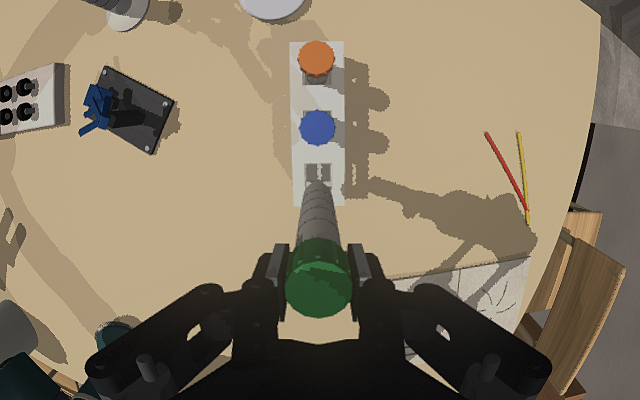

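The wrist picture shows the tube held by its green cap at (318,275), hanging straight down to (318,185). The rack's other tubes, at (317,127) and (316,60), are unmoved.

Call:
step_arm([
  [2,12.1,-33.4,0,-60],
  [2,12.1,-33.4,0,-60],
  [2,12.1,-33.4,0,-60],
  [2,12.1,-33.4,0,-60],
  [2,12.1,-33.4,0,-60],
  [2,12.1,-33.4,0,-60],
  [2,12.1,-33.4,0,-60],
  [2,12.1,-33.4,0,-60],
  [2,12.1,-33.4,0,-60],
  [2,12.1,-33.4,0,-60],
  [2,12.1,-33.4,0,-60],
])

```text
time: 6.8
tool_pos: [0.5552, 0.0255, 0.2857]
tcp_rot: [-2.559, -1.822, 0.002]
wrist_force: [-0.6, -0.8, 0.2]
width: 0.348
grip_force: 30.1
```

```bash
python3 - <<'E'
from h import *
a=np.radians(71.18);vy=np.array([np.cos(a),np.sin(a)]);S=np.array([.541,-.0135])
t=S+.0432*vy
to(t[0],t[1],.176,-18.82)
s,p,d,P=wrist('w4')
X=(P[...,:2]-t)@np.array([vy[1],-vy[0]]);Y=(P[...,:2]-t)@vy
m=(d>0)&(np.hypot(X,Y)<.03)&(P[...,2]<.28)&(P[...,2]>.14)
for z in np.arange(.14,.28,.02):
    k=m&(P[...,2]>=z)&(P[...,2]<z+.02)
    if k.sum()>5: print(z.round(2),k.sum(),'x',(1000*np.percentile(X[k],[2,50,98])).round(1),'y',(1000*np.percentile(Y[k],[2,50,98])).round(1))
E
```

```text
to [ 0.18 -0.08 10.97] twist -0.3 now [0.5552 0.0255 0.2857] yaw -19.08 q [ 0.    0.01  1.79 -0.    1.34  0.33] t 6.8
0.16 140 x [-12.5  -0.7  11.7] y [ 0.6  9.4 11.3]
0.18 179 x [-12.9  -0.6  11.8] y [ 0.7  9.7 11.3]
0.2 223 x [-12.2  -0.5  11.8] y [ 1.3  9.4 11.3]
0.22 306 x [-12.4  -0.5  12. ] y [ 1.8  9.6 11.3]
0.24 385 x [-11.8  -0.4  12.1] y [ 0.9  9.7 11.4]
0.26 535 x [-12.1  -0.3  11.9] y [ 0.6  9.7 11.5]
```

Call:
step_arm([
  [2,0.2,-0.05,3,0],
  [2,0.2,-0.05,6,0],
  [2,0.2,-0.05,8,0],
  [2,0.2,-0.05,9.5,0],
  [2,0.2,-0.05,10.3,0],
  [2,0.2,-0.05,10.8,0],
  [2,0.2,-0.05,10.8,0],
  [2,0.2,-0.05,10.8,0],
], force=22)

```text
time: 7.65
tool_pos: [0.5565, 0.0289, 0.1793]
tcp_rot: [2.556, 1.825, 0.002]
wrist_force: [-0.5, -0.5, 0.4]
width: 0.341
grip_force: 30.1
```

Call:
step_arm([
  [2,0,0,0.2,0],
  [2,-0.8,0,0.35,0],
  [2,-1.6,0,0.5,0],
  [2,-2.5,0,0.64,0],
  [2,-3.3,0,0.88,0],
  [2,-4.1,0,1.15,0],
  [2,-4.85,0,1.43,0],
  [2,-4.85,0,1.43,0],
])

```text
time: 8.45
tool_pos: [0.5395, -0.0179, 0.1635]
tcp_rot: [2.558, 1.824, -0.001]
wrist_force: [1.1, 1.0, 0.8]
width: 0.345
grip_force: 30.3
```

```bash
cat > chk.py <<'E'
from h import *
import sys
a=np.radians(71.18);vy=np.array([np.cos(a),np.sin(a)]);vx=np.array([vy[1],-vy[0]]);S=np.array([.541,-.0135])
s,p,d,P=wrist(sys.argv[1])
X=(P[...,:2]-S)@vx*1000;Y=(P[...,:2]-S)@vy*1000;Z=P[...,2]*1000
t=s['tool_pos'];print('tcp Y',(t[:2]-S)@vy*1000,'X',(t[:2]-S)@vx*1000,'z',t[2]*1000,'F',s['wrist_force'].round(1),'t',s['time'])
# upper ridge of the tube: |X|<4, white body or green
m=(d>0)&(abs(X)<5)&(Y>-90)&(Y<80)&(Z>30)&(Z<230)
for z in range(40,220,10):
    k=m&(Z>=z)&(Z<z+10)
    if k.sum()>3: print(z,k.sum(),'Ymax',np.percentile(Y[k],90).round(1),p[k].mean(0).round(0))
E
python3 chk.py w5
```

```text
tcp Y -4.695027624428892 X -0.021938109016331614 z 163.49847312143424 F [1.1 1.  0.8] t 8.45
40 123 Ymax 60.3 [60. 69. 90.]
50 52 Ymax 53.0 [143. 138. 130.]
60 71 Ymax 49.8 [144. 139. 131.]
70 68 Ymax 46.6 [138. 133. 126.]
80 89 Ymax 43.7 [137. 132. 125.]
90 91 Ymax 40.0 [142. 137. 130.]
100 111 Ymax 37.1 [133. 129. 122.]
110 118 Ymax 33.6 [143. 138. 131.]
120 151 Ymax 30.7 [134. 129. 123.]
130 163 Ymax 27.3 [143. 138. 131.]
140 199 Ymax 24.0 [132. 128. 121.]
150 221 Ymax 20.6 [142. 138. 130.]
160 264 Ymax 17.6 [142. 137. 130.]
170 211 Ymax 15.4 [71. 99. 71.]
180 383 Ymax 13.6 [46. 87. 50.]
190 1334 Ymax 9.6 [46. 98. 54.]
```

View pics/w5.png

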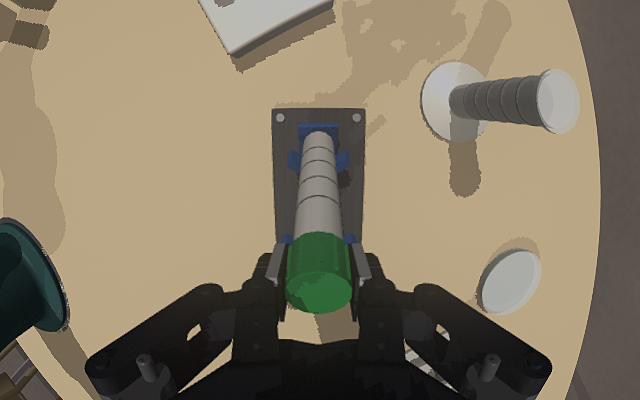

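The picture shows the tube leaning back correctly in the rest, its foot at (318,135) against the stop and its cap at (318,270). It's tilted about 18° as planned, so I'll continue the arc.

Call:
step_arm([
  [2,-0.7,0,0.36,0],
  [2,-1.4,0,0.74,0],
  [2,-2.08,0,1.16,0],
  [2,-2.7,0,1.6,0],
  [2,-3.3,0,2.1,0],
  [2,-3.85,0,2.65,0],
  [2,-3.95,0,2.8,0],
  [2,-3.95,0,2.8,0],
  [2,-3.95,0,2.8,0],
])

```text
time: 9.4
tool_pos: [0.5269, -0.0558, 0.1365]
tcp_rot: [2.555, 1.825, -0.002]
wrist_force: [-2.1, -1.6, 6.8]
width: 0.343
grip_force: 31.8
```

```bash
python3 chk.py w6
```

```text
tcp Y -44.62816415571438 X 0.30481856635326504 z 136.4611816142475 F [-2.1 -1.6  6.8] t 9.4
40 38 Ymax 60.1 [ 72.  85. 111.]
50 108 Ymax 56.8 [169. 163. 154.]
60 144 Ymax 49.9 [168. 163. 154.]
70 168 Ymax 42.1 [156. 151. 143.]
80 198 Ymax 34.5 [168. 162. 154.]
90 216 Ymax 26.2 [158. 153. 145.]
100 269 Ymax 18.8 [168. 163. 154.]
110 302 Ymax 11.1 [160. 155. 147.]
120 373 Ymax 3.3 [159. 154. 146.]
130 420 Ymax -4.7 [167. 162. 154.]
140 501 Ymax -12.4 [167. 162. 154.]
150 435 Ymax -20.1 [103. 126.  99.]
160 913 Ymax -25.4 [48. 97. 54.]
170 647 Ymax -32.7 [46. 96. 53.]
210 609 Ymax -32.4 [28. 26. 24.]
```

Call:
step_arm([
  [3.6,0,0,0,0],
  [4.5,0,0,0,0],
  [8.5,0,0,0,0],
  [8.5,0,0,0,0],
  [8.5,0,0,0,0],
  [8.5,0,0,0,0],
  [8.5,0,0,0,0],
  [8.5,0,0,-2,0],
  [8.5,0,0,-4,0],
  [8.5,0,0,-7,0],
  [8.5,0,0,-10,0],
  [8.5,0,0,-10,0],
  [8.5,0,0,-10,0],
])

```text
time: 10.75
tool_pos: [0.5277, -0.0542, 0.237]
tcp_rot: [2.555, 1.825, 0.003]
wrist_force: [-0.3, -0.3, -0.1]
width: 0.995
grip_force: 0.0
```

```bash
python3 chk.py w7
```

```text
tcp Y -42.85424740692785 X 0.5665826657427278 z 236.95603299325842 F [-0.3 -0.3 -0.1] t 10.75
40 15 Ymax 60.4 [52. 65. 95.]
50 53 Ymax 57.5 [162. 156. 148.]
60 79 Ymax 51.5 [162. 157. 148.]
70 84 Ymax 42.8 [154. 149. 140.]
80 91 Ymax 33.7 [163. 157. 149.]
90 102 Ymax 25.1 [152. 147. 139.]
100 106 Ymax 17.2 [160. 155. 147.]
110 132 Ymax 8.9 [154. 149. 141.]
120 136 Ymax 0.4 [155. 150. 142.]
130 154 Ymax -7.8 [160. 155. 146.]
140 168 Ymax -16.5 [158. 153. 145.]
150 202 Ymax -24.8 [ 70. 101.  67.]
160 322 Ymax -31.0 [58. 94. 56.]
170 131 Ymax -38.4 [58. 95. 56.]
```

View pics/w7.png

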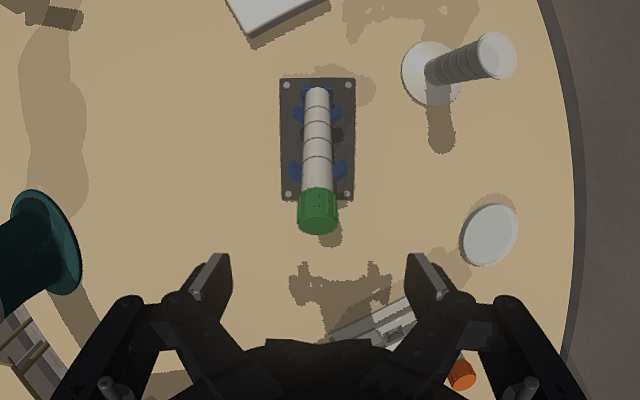

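The tube lies in the saddles at 40°, its foot against the stop at (317,92) and its green cap at (317,212). The ridge measures where it should, so I'll regrasp just footward of the middle, clear of the upper saddle.

Call:
step_arm([
  [8.5,2.5,0,0,0],
  [8.5,5,0,0,0],
  [8.5,5,0,3,0],
  [8.5,5,0,7,0],
  [8.5,5,0,11,0],
  [8.5,5,0,14,0],
  [8.5,5,0,15.5,0],
  [8.5,5,0,16.2,0],
  [8.5,5,0,16.2,0],
  [2,5,0,16.2,0],
  [2,5,0,16.2,0],
  [2,5,0,16.2,0],
  [2,5,0,16.2,0],
  [2,5,0,16.2,0],
  [2,5,0,16.2,0],
  [2,5,0,16.2,0],
  [2,5,0,16.2,0],
  [2,5,0,16.2,0],
], force=30)

```text
time: 12.6
tool_pos: [0.5435, -0.0069, 0.0751]
tcp_rot: [2.557, 1.825, 0.001]
wrist_force: [-2.6, 0.5, 5.7]
width: 0.292
grip_force: 29.4
```

Call:
step_arm([
  [2,0,0,-2,0],
  [2,0,0,-4,0],
  [2,0,0,-7,0],
  [2,0,0,-10,0],
  [2,0,0,-13,0],
  [2,0,0,-15,0],
  [2,0,0,-15,0],
  [2,0,0,-15,0],
])

```text
time: 13.4
tool_pos: [0.5433, -0.0069, 0.2239]
tcp_rot: [2.556, 1.825, 0.001]
wrist_force: [-0.3, -0.6, -1.1]
width: 0.291
grip_force: 29.9
```

```bash
python3 chk.py w8; python3 - <<'E'
from h import *
a=np.radians(9.9);rx=np.array([np.cos(a),np.sin(a)]);ry=np.array([-rx[1],rx[0]]);c=np.array([.541,.2415])
t=c+.011*ry;to(t[0],t[1],.225,9.9)
E
```

```text
tcp Y 6.9720076494040635 X 0.053538711053420535 z 223.8610581243103 F [-0.3 -0.6 -1.1] t 13.4
40 100 Ymax 58.9 [54. 65. 89.]
190 22 Ymax 58.5 [142. 137. 130.]
200 328 Ymax 57.3 [161. 155. 147.]
210 399 Ymax 49.5 [162. 156. 148.]
to [24.41 -8.74 -0.23] twist -28.8 now [ 0.5425 -0.0069  0.2227] yaw -18.94 q [-0.06  0.02  1.9  -0.    1.23  0.27] t 13.45
```

Call:
step_arm([
  [2,24.4,-8.7,0,-29],
  [2,24.4,-8.7,0,-29],
  [2,24.4,-8.7,0,-29],
  [2,24.4,-8.7,0,-29],
  [2,24.4,-8.7,0,-29],
  [2,24.4,-8.7,0,-29],
  [2,24.4,-8.7,0,-29],
  [2,24.4,-8.7,0,-29],
])

```text
time: 14.25
tool_pos: [0.5394, 0.251, 0.2222]
tcp_rot: [-2.017, -2.407, 0.005]
wrist_force: [-0.1, -0.4, -0.9]
width: 0.298
grip_force: 29.9
```

```bash
cat > rc.py <<'E'
from h import *
import sys
s,p,d,P=wrist(sys.argv[1])
a=np.radians(9.9);rx=np.array([np.cos(a),np.sin(a)]);ry=np.array([-rx[1],rx[0]]);c=np.array([.541,.2415])
X=(P[...,:2]-c)@rx*1000;Y=(P[...,:2]-c)@ry*1000;Z=P[...,2]*1000
t=s['tool_pos'];print('tcp X',((t[:2]-c)@rx*1000).round(1),'Y',((t[:2]-c)@ry*1000).round(1),'z',(t[2]*1000).round(1),'F',s['wrist_force'].round(1),'t',s['time'])
hsv=cv2.cvtColor(p,cv2.COLOR_RGB2HSV)
near=(d>0)&(abs(X)<90)&(Y>-130)&(Y<190)
r=near&((hsv[...,0]>172)|(hsv[...,0]<6))&(hsv[...,1]>150)&(Z>60)
if r.sum(): print('button',np.median(P[r],0).round(4),'loc',np.median(X[r]).round(1),np.median(Y[r]).round(1),r.sum())
k=near&(Z>22)&(Z<36)&(Y<110)&(p.min(2)>110)
if k.sum(): print('deck',cv2.minAreaRect(np.c_[X[k],Y[k]].astype(np.float32)),k.sum())
k=near&(Z>60)&(Z<76)&(Y>100)&(hsv[...,1]<60)
if k.sum(): print('box',cv2.minAreaRect(np.c_[X[k],Y[k]].astype(np.float32)),k.sum())
k=near&(Z>52)&(Z<67)&(p.max(2)<60)&(abs(Y)<60)
for sx in(-1,1):
  for sy in(-1,1):
    q=k&(X*sx>0)&(Y*sy>0)
    if q.sum()>5:print('wheel',sx,sy,q.sum(),np.median(X[q]).round(1),np.median(Y[q]).round(1))
m=near&(abs(X)<3)
for y in range(-100,100,10):
    k=m&(Y>=y)&(Y<y+10)&(Z>34)
    if k.sum()>3: print(y,k.sum(),np.median(Z[k]).round(1),p[k].mean(0).round(0))
E
python3 rc.py w9
```

```text
tcp X 0.1 Y 9.6 z 222.2 F [-0.1 -0.4 -0.9] t 14.25
button [0.5179 0.381  0.0934] loc 1.5 141.4 696
deck ((0.42333221435546875, 13.003128051757812), (185.0283660888672, 109.3856430053711), 89.6263198852539) 7336
box ((1.4834747314453125, 141.52603149414062), (70.40093994140625, 109.52196502685547), 89.35465240478516) 5955
wheel -1 -1 111 -31.2 -31.6
wheel -1 1 242 -25.4 40.8
wheel 1 -1 116 31.2 -31.4
wheel 1 1 278 25.8 40.3
-10 79 272.9 [95. 92. 87.]
0 565 266.3 [130. 127. 121.]
10 493 254.5 [158. 153. 146.]
20 1768 307.3 [52. 50. 49.]
30 360 230.7 [164. 158. 150.]
40 307 218.8 [156. 151. 143.]
50 257 207.0 [163. 157. 149.]
60 45 199.4 [161. 156. 148.]
```

View pics/w9.png

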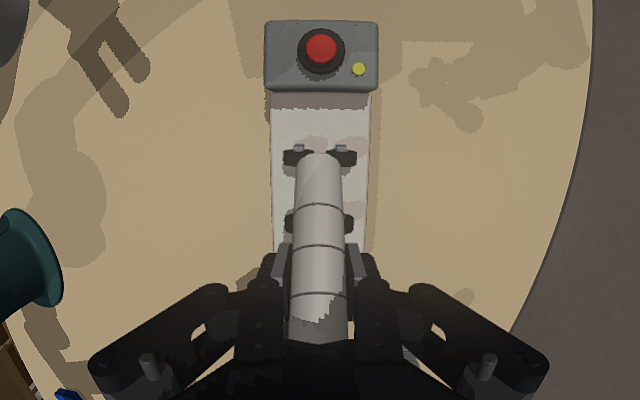

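The picture shows the tube held between the fingers over the wheels at (298,157), (343,157), (290,222) and (348,222). It's in line with the deck, and the button at (321,48) reads 1.5 mm from the model. I'll lower it so the foot side meets the wheels and the tube swings flat.

Call:
step_arm([
  [2,0.2,0.1,4,0],
  [2,0.2,0.1,8,0],
  [2,0.2,0.1,11,0],
  [2,0.2,0.1,12,0],
  [2,0.2,0.1,12.5,0],
  [2,0.2,0.1,13,0],
  [2,0.2,0.1,13.5,0],
  [2,0.2,0.1,14,0],
  [2,0.2,0.1,14.5,0],
  [2,0.2,0.1,15,0],
  [2,0.2,0.1,15.5,0],
  [2,0.2,0.1,15.5,0],
], force=22)

```text
time: 15.5
tool_pos: [0.5418, 0.2558, 0.0695]
tcp_rot: [2.019, 2.407, 0.005]
wrist_force: [-0.5, 4.5, 3.4]
width: 0.295
grip_force: 27.4
```

```bash
python3 rc.py w10
```

```text
tcp X 3.2 Y 13.9 z 69.5 F [-0.5  4.5  3.4] t 15.5
button [0.52   0.3706 0.0922] loc 1.4 130.8 902
deck ((0.20610427856445312, 15.199485778808594), (180.64157104492188, 110.47471618652344), 89.62281799316406) 15551
box ((1.3633346557617188, 126.69389343261719), (40.673736572265625, 109.96411895751953), 89.86238098144531) 13305
wheel -1 -1 66 -16.8 -36.0
wheel -1 1 1310 -21.9 39.8
wheel 1 -1 83 22.6 -35.7
wheel 1 1 1064 25.7 39.7
-10 27 116.5 [112. 108. 103.]
0 458 113.0 [131. 128. 124.]
10 441 104.9 [165. 163. 157.]
20 1759 154.9 [53. 52. 51.]
30 392 88.9 [164. 160. 153.]
40 344 80.8 [163. 159. 151.]
50 325 72.7 [170. 165. 157.]
60 273 64.6 [173. 168. 159.]
70 126 58.6 [174. 171. 162.]
```

Call:
step_arm([
  [2,0,0,0.4,0],
  [2,0,0,0.8,0],
  [2,0,0,1.2,0],
  [2,0,0,1.5,0],
  [2,0,0,1.8,0],
  [2,0,0,2.0,0],
  [2,0,0,2.2,0],
  [2,0,0,2.3,0],
  [2,0,0,2.3,0],
  [2,0,0,2.3,0],
])

```text
time: 16.55
tool_pos: [0.5405, 0.2528, 0.0463]
tcp_rot: [2.016, 2.408, -0.004]
wrist_force: [-3.4, -4.4, 6.6]
width: 0.292
grip_force: 25.9
```

```bash
python3 rc.py w11|grep -v -e deck -e box -e wheel
```

```text
tcp X 1.4 Y 11.2 z 46.3 F [-3.4 -4.4  6.6] t 16.55
-20 66 83.7 [120. 116. 111.]
-10 231 83.4 [121. 117. 112.]
0 271 82.9 [152. 150. 146.]
10 313 82.3 [171. 166. 158.]
20 1660 132.3 [46. 45. 44.]
30 367 81.1 [173. 168. 159.]
40 403 80.6 [166. 163. 157.]
50 430 79.9 [181. 181. 180.]
60 429 79.3 [182. 181. 180.]
70 441 78.6 [182. 181. 180.]
80 64 76.8 [181. 180. 174.]
```

Call:
step_arm([
  [2,0,0,0.15,0],
  [2,0,0,0.15,0],
  [3,0,0,0.1,0],
  [4,0,0,0,0],
  [6,0,0,0,0],
  [8.5,0,0,0,0],
  [8.5,0,0,0,0],
  [8.5,0,0,0,0],
  [8.5,0,0,0,0],
  [8.5,0,0,-3,0],
  [8.5,0,0,-7,0],
  [8.5,0,0,-11,0],
  [8.5,0,0,-15,0],
  [8.5,0,0,-15,0],
  [8.5,0,0,-15,0],
])

```text
time: 18.1
tool_pos: [0.5418, 0.2547, 0.1978]
tcp_rot: [2.017, 2.406, 0.005]
wrist_force: [-1.0, 0.6, -0.9]
width: 0.997
grip_force: 0.0
```

```bash
python3 rc.py w12; python3 - <<'E'
from h import *
to(.518,.381,.125,9.9)
E
```

```text
tcp X 3.1 Y 12.8 z 197.8 F [-1.   0.6 -0.9] t 18.1
button [0.5181 0.3811 0.0934] loc 1.2 141.4 833
deck ((0.3125495910644531, 2.0045089721679688), (207.04209899902344, 109.88312530517578), 89.67338562011719) 9624
box ((1.2679176330566406, 141.57435607910156), (70.3660659790039, 109.46246337890625), 89.85376739501953) 7002
wheel -1 -1 350 -23.9 -31.6
wheel -1 1 369 -23.8 39.0
wheel 1 -1 359 24.8 -31.9
wheel 1 1 353 25.0 38.8
-80 47 83.0 [49. 74. 47.]
-70 53 82.8 [ 58. 102.  61.]
-60 61 82.2 [ 96. 126.  97.]
-50 57 80.9 [171. 170. 166.]
-40 57 80.9 [171. 170. 167.]
-30 62 81.0 [160. 159. 156.]
-20 71 80.9 [171. 171. 169.]
-10 74 81.1 [171. 171. 169.]
0 77 80.9 [162. 162. 160.]
10 78 80.9 [171. 171. 169.]
20 1422 285.8 [26. 25. 23.]
30 83 81.1 [171. 171. 169.]
40 76 81.1 [164. 164. 161.]
50 84 80.9 [171. 171. 168.]
60 83 80.9 [171. 170. 167.]
70 84 80.5 [170. 170. 166.]
80 6 66.9 [134. 130. 123.]
to [ 1.289e+01 -1.000e-02  7.080e+00] twist 0.2 now [0.5406 0.2541 0.1958] yaw 10.06 q [ 0.4   0.14  1.81 -0.    1.18  0.22] t 18.15
```

View pics/w12.png

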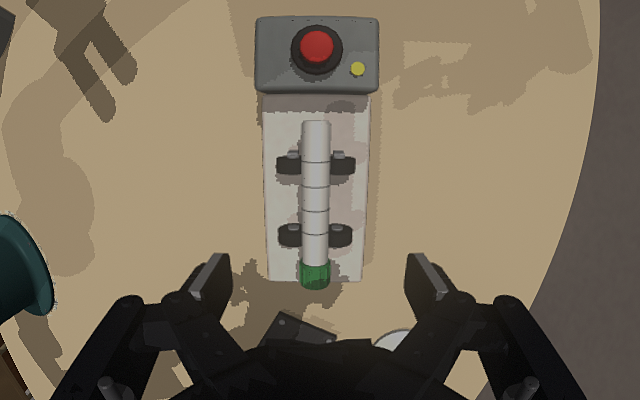

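The tube lies flat and centred on all four wheels, from (316,122) at the foot to (316,288) at the cap, with the fingers clear. I'll close the fingers and go over the button at (316,46).

Call:
step_arm([
  [0,4,0,0,0],
  [0,8,0,0,0],
  [0,12.8,0,0,0],
  [0,12.8,0,0,0],
  [0,12.8,0,3,0],
  [0,12.8,0,6,0],
  [0,12.8,0,8,0],
  [0,12.8,0,9.2,0],
  [0,12.8,0,9.2,0],
  [0,12.8,0,9.2,0],
])

```text
time: 19.15
tool_pos: [0.5186, 0.3799, 0.1037]
tcp_rot: [-2.018, -2.407, 0.001]
wrist_force: [-0.4, 0.2, 0.2]
width: 0.0
grip_force: 0.0
```

Call:
step_arm([
  [0,0,0,0.5,0],
  [0,0,0,0.9,0],
  [0,0,0,1.2,0],
  [0,0,0,1.5,0],
  [0,0,0,1.7,0],
  [0,0,0,1.8,0],
  [0,0,0,1.8,0],
])

```text
time: 19.85
tool_pos: [0.5189, 0.3805, 0.0866]
tcp_rot: [2.018, 2.407, 0.001]
wrist_force: [-1.1, -0.2, 4.6]
width: 0.002
grip_force: 2.3
```

Call:
step_arm([
  [0,0,0,0.15,0],
  [0,0,0,0.3,0],
  [0,0,0,0.3,0],
  [0,0,0,0.3,0],
])

```text
time: 20.25
tool_pos: [0.519, 0.3805, 0.0859]
tcp_rot: [2.018, 2.407, 0.002]
wrist_force: [-4.7, -2.7, 15.4]
width: 0.001
grip_force: 7.9
```

The force rose past 5 N to 15 N at the hard stop, so the button is fully in. I'll retreat, check the tube and hand in.

Call:
step_arm([
  [0,0,0,-1,0],
  [0,0,0,-4,0],
  [0,0,0,-8,0],
  [0,0,0,-12,0],
  [0,-3,0,-15,0],
  [0,-8,0,-15,0],
  [0,-12,0,-15,0],
  [0,-12,0,-15,0],
  [0,-12,0,-15,0],
  [0,-12,0,-15,0],
])

```text
time: 21.25
tool_pos: [0.5391, 0.2627, 0.2324]
tcp_rot: [-2.017, -2.407, 0.001]
wrist_force: [-0.1, 1.1, -0.5]
width: -0.001
grip_force: 0.0
```

```bash
python3 rc.py w13 | grep -v -e deck -e box -e wheel; python3 -c "
from h import *
print(bot.finish_job())"
```

```text
tcp X 1.8 Y 21.2 z 232.4 F [-0.1  1.1 -0.5] t 21.25
button [0.5179 0.3811 0.0934] loc 1.0 141.4 667
-40 39 80.9 [160. 160. 157.]
-30 53 81.0 [162. 162. 159.]
-20 54 80.8 [173. 173. 171.]
-10 57 81.0 [173. 173. 171.]
0 59 80.9 [164. 163. 162.]
10 325 272.2 [48. 47. 46.]
20 344 271.8 [50. 49. 47.]
30 2277 312.8 [30. 29. 29.]
40 62 81.0 [166. 166. 163.]
50 62 81.0 [173. 173. 170.]
60 60 81.0 [173. 172. 169.]
70 66 80.9 [172. 172. 168.]
80 6 75.9 [120. 117. 111.]
the job is handed in; nothing more can be done
None
```

Every step is done and the job is handed in at about 21 s of the 58 s allowed: the tube lies flat and centred on the roller's four wheels, the start button was pressed to its stop (about 15 N, 5 N needed), and no verdict was returned.

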